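# Call the technician and point out the red-capped sample

## Task

Press the green call button all the way in and let it go, leaving the yellow one alone; then show which sample is meant by pointing straight down at the tube with the red cap, the fingertips centred a couple of centimetres above its cap. Hold still there for about two seconds and finish still pointing, having touched no tube, nor the rack, nor the bottle.

Things in the scene. Friction and masses are not known exactly. Their poses are not given: they have to be found in the camera images.
- red_tube: Sample tube standing upright in a rack hole: clear, 16 mm diameter, 100 mm tall in all, with a red cap 20 mm in diameter and 18 mm high on top. Origin at the centre of its underside, z up the tube. Loose, 15 to 40 g, fits its hole with about 1 mm of play all round. The only red-capped tube in the rack; it can stand in any of the four occupied holes.
- red_tube_cap (a point): Centre of the top face of the red cap, 100 mm above the tube's underside, about 110 mm above the table.
- blue_tube_a: Sample tube standing upright in a rack hole: clear, 16 mm diameter, 100 mm tall in all, with a blue cap 20 mm in diameter and 18 mm high on top. Origin at the centre of its underside, z up the tube. Loose, 15 to 40 g, fits its hole with about 1 mm of play all round. Leave alone.
- blue_tube_b: Sample tube standing upright in a rack hole: clear, 16 mm diameter, 100 mm tall in all, with a blue cap 20 mm in diameter and 18 mm high on top. Origin at the centre of its underside, z up the tube. Loose, 15 to 40 g, fits its hole with about 1 mm of play all round. Leave alone.
- white_tube: Sample tube standing upright in a rack hole: clear, 16 mm diameter, 100 mm tall in all, with a white cap 20 mm in diameter and 18 mm high on top. Origin at the centre of its underside, z up the tube. Loose, 15 to 40 g, fits its hole with about 1 mm of play all round. Leave alone.
- rack: Fixed grey rack block, 104 x 152 x 45 mm (x, y, z), with six holes in 2 rows of 3, 48 mm apart, hole floor 10 mm above the table; four hold tubes, two are empty. Origin at the centre of its underside, z up.
- call (a joint): Travel of the green push button in m: 0 is out, 0.006 is fully in (downward). Spring return, fully in takes 5 N.
- call_top (a point): Centre of the top face of the green call button, a round cap 36 mm in diameter that is pressed straight down, in a black collar on a fixed white box, 70 x 70 x 40 mm; this point is about 62 mm above the table and 10 mm above the collar.
- pause (a joint): Travel of the yellow push button in m, like the green one. It pauses the sampler: leave alone.
- pause_top (a point): Centre of the top face of the yellow button, same make and size as the green one; the two can be in either place, at least 80 mm apart.
- bottle: Loose clear bottle, 60 mm diameter, 140 mm tall, white cap, about 0.3 kg, standing on the table beyond the buttons. Origin at the centre of its underside. Leave alone.
There are look-alikes about, which are no part of the job. Leave any orange look-alike of the part that bears call alone.

How it is judged:
On the way, in this order (a step that is already met when the one before it is completed fails the run):
1. the green button is pressed in (value of joint call above 0.0042 m), for 0.1 s.
2. the tool points straight down at the red cap, close above it, and dwells, with the green button let go (horizontal distance between the grasp point and red_tube_cap below 0.016 m and z of the grasp point in the frame of red_tube_cap between 0.005 and 0.07 m and (angle between the grasp point's own z axis and vertical below 0.35 rad or angle between the grasp point's own z axis and vertical above 2.79 rad) and value of joint call below 0.0015 m), for 1.6 s.
At the end, for the whole second after the job is handed in: The tool points straight down (within 20 degrees) at the red cap, touching nothing: tool point within 16 mm sideways of the cap's centre and under 70 mm above its top. Both buttons are out, all tubes are upright in their holes, and no tube or bottle has moved more than 12 mm (all of step 2 and value of joint pause below 0.0015 m and linear speed of red_tube below 0.02 m/s and distance of each of red_tube, blue_tube_a, blue_tube_b, white_tube, bottle from where it was at the start of the episode below 0.012 m and angle between each of red_tube, blue_tube_a, blue_tube_b, white_tube's own z axis and vertical below 0.15 rad).
It fails at once if the yellow button was pressed (value of joint pause above 0.002 m).
It fails at once if the robot touched a tube, the rack or the bottle (contact force between any of the fingers, the arm and red_tube above 0.5 N or contact force between any of the fingers, the arm and blue_tube_a above 0.5 N or contact force between any of the fingers, the arm and blue_tube_b above 0.5 N or contact force between any of the fingers, the arm and white_tube above 0.5 N or contact force between any of the fingers, the arm and rack above 0.5 N or contact force between any of the fingers, the arm and bottle above 0.5 N).
It fails at once if a tube or the bottle was moved or lifted (distance of any of red_tube, blue_tube_a, blue_tube_b, white_tube, bottle from where it was at the start of the episode above 0.012 m).
It also fails if it takes over 40 s, if anything falls off the work surface, if the arm or the gripper's body presses on something with over 40 N, if the wrist force passes 120 N, or if a joint passes its speed limit or range.

## Robot

A 7-joint arm with a two-finger parallel gripper is mounted at the origin on the work surface. World frame = base frame: x ahead of the robot, y to its left, z up, the work surface at z = 0. Lengths are in m, angles in rad, forces in N, time in s.
With the tool pointing down it reaches from about 0.425 to 0.875 m from the base axis. Payload 8.4 kg.
Tool frame: the origin (TCP) lies between the finger pads, 19 mm behind the fingertips; this is the grasp point; z points along the fingers, y is the line along which they close (so a half turn about z gives the same grasp; the last joint's range is limited). The gripper opens to 85 mm and grips with 20 to 120 N. Pads are 22 mm wide; open, the fingers measure 114 mm over their backs; the gripper's body (76 mm by 85 mm) begins 54 mm behind the grasp point. The pads swing forward as they close: fully open they stand 13 mm farther back than shut.
Start: joints at [1.076, 0.333, 0.04, 1.465, -0.013, 1.343, -0.059], TCP at [0.251, -0.6, 0.25] pointing down, gripper open.
Joint ranges: [-2.58, 2.58], [-0.38, 2.09], [-1.3, 1.39], [0.25, 2.4], [-1.5, 4.64], [0.08, 2.09], [-2.65, 2.65]. Speed limits (rad/s): [2.22, 2.22, 2.79, 2.79, 3.14, 3.14, 3.14].

## Interface

Orientations are given as [roll, pitch, yaw] about the fixed x, y, z axes, in that order (R = Rz(yaw) Ry(pitch) Rx(roll)).
In Python, from station import * gives the robot as it stands. The module is installed in compiled form; this text tells all that it offers. Calls block until the motion is done:
- move_to(position, orientation): joint-space move of the TCP to a pose.
- move_straight(position, feed=0.15, attitude=None): straight line of the TCP; attitude=None keeps the orientation; feed is the mean speed in m/s.
- set_joints(angles): joint-space move.
- gripper_to(opening): opening from 0.0 (shut) to 1.0 (fully open); the grip force is fixed at half the most; returns when the fingers have stopped.
- pause(seconds).
- solve_ik(position, orientation): joint angles nearest the present ones, or None.
- get_state(): the state.
- read_camera(name): name is "scene" or "top" or "wrist"; returns a dict with "image" (420x560x3 uint8, red, green, blue), "z_map" (420x560 float32, m along the optical axis (not along the pixel's ray), 0 where there is no reading), "K" (3x3 intrinsics, pixels), "D" ([k1, k2, p1, p2, k3] as OpenCV has them; the pictures are not rectified), "extrinsics" (4x4, takes a point from camera to world coordinates). Camera axes: x right, y up, looking along -z (the intrinsics and any distortion apply to the point x, -y, -z); pixel columns grow to the right and rows downward; lengths in m; the calibration is good to about 2 mm. A picture is of the moment at which its call begins.
A pose or a line that the arm cannot do raises PlanningError and nothing moves.
- sign_off(): hands the job in; it is judged then, once.
The state is a dict: "time_s": time; "q": joint angles; "dq": joint speeds; "joint_efforts": joint torques, N m; "tool_pos": TCP position; "tcp_rot": TCP orientation; "force": force on the tool from outside, world axes, zero at the start; "wrist_torque": the same for the moment, N m; "gripper_width": opening from 0.0 (shut) to 1.0 (fully open); "finger_force": force on a finger pad.
Only numpy, scipy, OpenCV 4.12 (cv2) and the standard library are available. Lean on these libraries where they do the work, as an engineer would, in place of code of your own. Each camera call takes 0.05 s, during which the arm holds its last target. There are 200 camera calls.

## Working session

There is one attempt and no reset: what is moved stays moved. The work goes in short steps, each a Python script; the robot and the scene stay as the last script left them, time stands still between calls to the robot, and variables do not carry over. Pictures are saved under pics/ and viewed, at most 10 in all, crops included, and the job is handed in when it is done.

```bash
mkdir -p pics; cat > h.py <<'E'
from station import *
import numpy as np, cv2
def cloud(c):
    z=c["z_map"]; h,w=z.shape
    v,u=np.mgrid[:h,:w]
    p=cv2.undistortPoints(np.stack([u,v],-1).reshape(-1,1,2).astype(np.float64),c["K"],np.array(c["D"],float)).reshape(h,w,2)
    P=np.stack([p[...,0]*z,-p[...,1]*z,-z,np.ones_like(z)],-1)@np.array(c["extrinsics"]).T
    P[z==0]=np.nan
    return P[...,:3]
E
python3 - <<'E'
from h import *
for n in("top","scene"):
    c=read_camera(n); np.savez(n+".npz",**{k:np.array(v) for k,v in c.items()}); cv2.imwrite(f"pics/{n}.png",c["image"][...,::-1])
s=get_state();print(s["time_s"],s["tool_pos"],s["tcp_rot"],s["gripper_width"])
E
```

```text
0.1 [ 0.25044359 -0.59938972  0.24918407] [-3.14007212e+00  7.70902393e-05  3.95755790e-01] 0.9981209578706781
```

View pics/top.png

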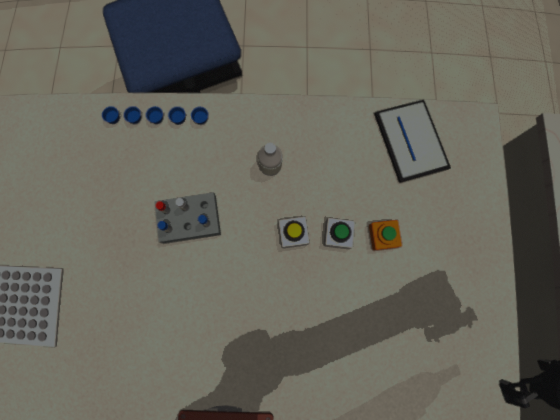

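View pics/scene.png

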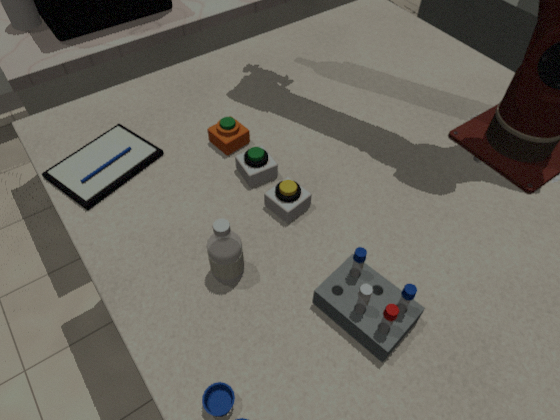

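The top view shows a yellow button at (294,231), a green button on a white box at (341,231), and a green button on an orange box at (388,233). The white-boxed one at (341,231) is the call button, because it has a white box and black collar; the orange one is the look-alike. The red cap is at (160,205), next to white at (180,202) and blues at (163,226) and (203,219). I'll confirm both in one crop and measure.

```bash
python3 - <<'E'
from h import *
for n in("top","scene"):
    c=dict(np.load(n+".npz")); P=cloud(c); im=c["image"]; hsv=cv2.cvtColor(im,cv2.COLOR_RGB2HSV).astype(int)
    H,S,V=hsv[...,0],hsv[...,1],hsv[...,2]; Z=P[...,2]
    rng={"red":((H<8)|(H>172),.085,.13),"green":((H>45)&(H<85),.045,.08),"yellow":((H>22)&(H<35),.045,.08),"blue":((H>100)&(H<130),.085,.13),"orange":((H>8)&(H<20),.02,.08),"any":(H>=0,.03,.3)}
    for k,(m,a,b) in rng.items():
        m=m&(Z>a)&(Z<b)&((S>110)|(k=="any"))
        nn,L,st,ce=cv2.connectedComponentsWithStats(m.astype(np.uint8))
        for i in range(1,nn):
            if st[i,4]>15:
                q=P[L==i]; t=q[q[:,2]>np.percentile(q[:,2],90)-.006]
                print(n,k,ce[i].round(),st[i,4],"topmean",t.mean(0).round(4),"minmax",q.min(0).round(3),q.max(0).round(3))
c=np.load("top.npz")["image"][185:255,145:415]
cv2.imwrite("pics/crop.png",cv2.resize(c,None,fx=2.9,fy=2.9,interpolation=cv2.INTER_CUBIC)[...,::-1])
E
```

```text
top red [160. 206.] 76 topmean [0.603  0.1629 0.1103] minmax [0.593 0.154 0.088] [0.612 0.173 0.114]
top green [341. 231.] 179 topmean [ 0.5567 -0.2731  0.0624] minmax [ 0.54  -0.29   0.049] [ 0.576 -0.256  0.067]
top green [389. 233.] 142 topmean [ 0.5546 -0.3904  0.0622] minmax [ 0.539 -0.406  0.058] [ 0.57  -0.376  0.066]
top yellow [294. 230.] 190 topmean [ 0.5576 -0.1572  0.0622] minmax [ 0.54  -0.178  0.049] [ 0.576 -0.14   0.066]
top blue [202. 219.] 65 topmean [0.5722 0.0607 0.1102] minmax [0.562 0.051 0.094] [0.581 0.069 0.114]
top blue [162. 225.] 71 topmean [0.5551 0.1541 0.1104] minmax [0.546 0.144 0.092] [0.564 0.162 0.115]
top orange [384. 235.] 630 topmean [ 0.5526 -0.3867  0.0521] minmax [ 0.517 -0.427  0.02 ] [ 0.592 -0.351  0.059]
top any [554. 160.] 1238 topmean [ 0.7726 -0.8808  0.0356] minmax [ 0.52 -0.92  0.03] [ 0.914 -0.861  0.041]
top any [270. 158.] 598 topmean [ 0.7382 -0.0941  0.1401] minmax [ 0.708 -0.123  0.03 ] [ 0.765 -0.064  0.144]
top any [186. 217.] 2484 topmean [0.5843 0.1239 0.1084] minmax [0.523 0.029 0.03 ] [0.652 0.196 0.115]
top any [293. 231.
[... 1502 characters left out ...]
 0.03 ] [ 0.909 -0.86   0.155]
scene any [532.  99.] 6480 topmean [ 0.0759 -0.0198  0.2795] minmax [-0.025 -0.093  0.03 ] [0.095 0.077 0.3  ]
scene any [227. 131.] 737 topmean [ 0.5571 -0.3869  0.0608] minmax [ 0.519 -0.423  0.03 ] [ 0.594 -0.35   0.064]
scene any [256. 162.] 861 topmean [ 0.5595 -0.2691  0.0608] minmax [ 0.522 -0.309  0.03 ] [ 0.596 -0.233  0.065]
scene any [287. 196.] 1009 topmean [ 0.5601 -0.1538  0.0611] minmax [ 0.52  -0.195  0.03 ] [ 0.598 -0.116  0.064]
scene any [224. 250.] 1583 topmean [ 0.74   -0.0911  0.1391] minmax [ 0.71  -0.119  0.03 ] [ 0.77  -0.062  0.142]
scene any [370. 302.] 5743 topmean [0.5895 0.13   0.1072] minmax [0.524 0.03  0.03 ] [0.653 0.197 0.114]
```

View pics/crop.png

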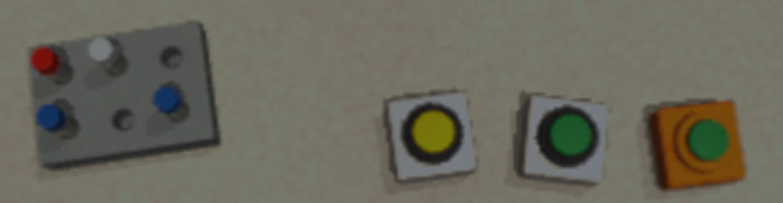

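The crop confirms it: the call button is the green one on the white box with the black collar (crop 570,135). The red cap is at the rack's far left corner (43,60). Next I'll shut the gripper and press in small steps, watching the force.

```bash
python3 - <<'E'
from h import *
b=[0.5577,-0.2712]; o=[np.pi,0,0.0]
gripper_to(0.0)
move_to(b+[0.20],o); move_straight(b+[0.095],0.15)
s=get_state(); f0=np.array(s["force"]); print(s["time_s"],s["tool_pos"],s["gripper_width"],f0)
for z in np.arange(0.084,0.066,-0.002):
    move_straight(b+[z],0.03); s=get_state(); f=s["force"][2]-f0[2]
    print(round(z,3),s["tool_pos"].__array__().round(4) if hasattr(s["tool_pos"],"__array__") else s["tool_pos"],round(f,2))
    if f>9: break
pause(0.4); s=get_state(); print(s["tool_pos"],s["force"]-f0,s["time_s"])
c=read_camera("scene"); cv2.imwrite("pics/press.png",cv2.resize(c["image"][100:220,180:340],None,fx=4,fy=4)[...,::-1])
E
```

```text
3.375 [ 0.55826144 -0.27162935  0.09598078] -0.000637143616873345 [0.98754068 0.26776458 0.70711597]
0.084 [ 0.5576 -0.2712  0.0839] -0.66
0.082 [ 0.5576 -0.2712  0.0819] -0.2
0.08 [ 0.5579 -0.2713  0.0802] 0.29
0.078 [ 0.558  -0.2713  0.0782] 2.39
0.076 [ 0.5579 -0.2713  0.0762] 3.98
0.074 [ 0.558  -0.2713  0.0748] 8.27
0.072 [ 0.5581 -0.2714  0.0745] 24.41
[ 0.55811612 -0.27135065  0.07453207] [-8.53888907  3.42122587 23.58334197] 5.7917
```

View pics/press.png

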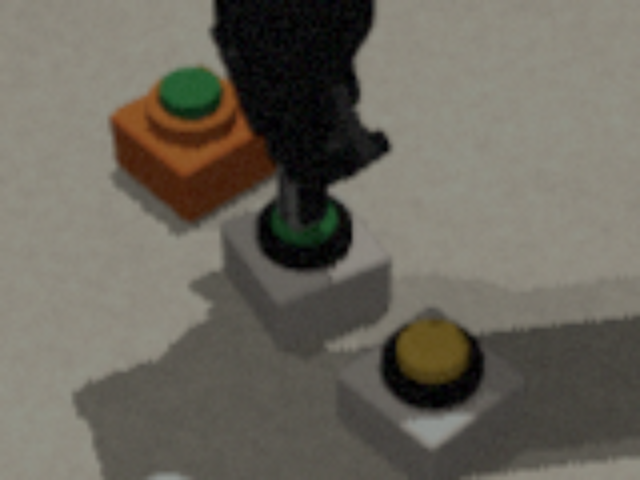

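The fingertips sit on the green button at crop (303,225), and it is bottomed out in its collar: the force rose from 4 to 24 N at the stop. Yellow, at (432,350), is untouched. Next I'll release, go high over to the red cap and point.

```bash
python3 - <<'E'
from h import *
o=[np.pi,0,0.0]; r=[0.604,0.164]
move_straight([0.5577,-0.2712,0.11],0.1)
move_straight([0.5577,-0.2712,0.27],0.2)
move_to(r+[0.27],o)
c=read_camera("scene"); P=cloud(c); hsv=cv2.cvtColor(c["image"],cv2.COLOR_RGB2HSV).astype(int); Z=P[...,2]
m=((hsv[...,0]<8)|(hsv[...,0]>172))&(hsv[...,1]>110)&(Z>.09)&(Z<.13)&(P[...,0]>.4)
print("red now",np.nanmean(P[m],0) if m.any() else None)
m=(hsv[...,0]>45)&(hsv[...,0]<85)&(hsv[...,1]>110)&(abs(P[...,1]+.27)<.03)&(Z>.04)
print("green top z",np.nanpercentile(Z[m],80))
move_straight(r+[0.151],0.08)
pause(2.2)
s=get_state(); print(s["tool_pos"],s["tcp_rot"],s["force"],s["time_s"])
c=read_camera("scene"); cv2.imwrite("pics/point.png",cv2.resize(c["image"][200:360,290:450],None,fx=3.7,fy=3.7)[...,::-1])
E
```

```text
red now [ 0.62204606 -0.15338866  0.10569613]
green top z 0.061876545147071305
[0.60398751 0.16400116 0.15100895] [ 3.14158610e+00 -8.02597055e-06  2.00584672e-05] [-0.46592303  0.39564634  0.68979969] 12.825
```

View pics/point.png

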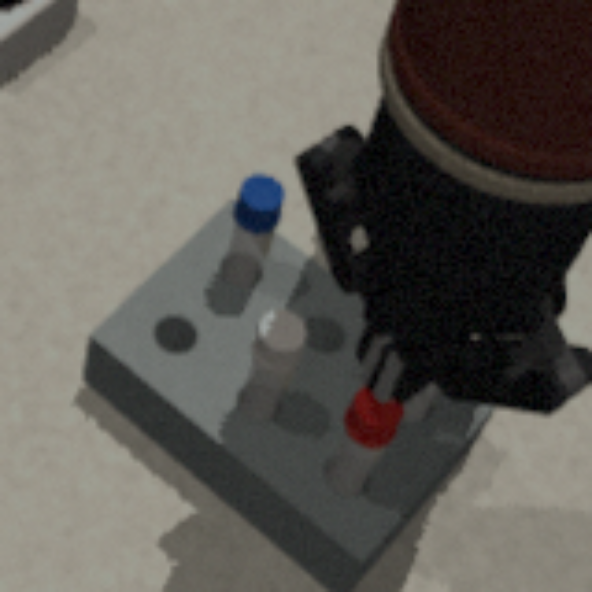

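The closed fingertips are right over the red cap at crop (375,405), with all visible tubes upright. The force is at its baseline and the green button is back out (top at z = 0.062). The "red now" figure averaged in other red pixels, so I'm relying on the picture and the two earlier measurements, which agree.

```bash
python3 -c "
from station import *
print(sign_off())"
```

```text
the job is handed in; nothing more can be done
None
```

I pressed the green call button fully in and released it, then held the shut fingertips about 2 cm above the red cap for over 2 s and handed the job in still pointing; I saw no contact with any tube, the rack, the bottle or the yellow button, but sign-off returned no verdict.

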